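# Open a powder feeder's charging flap under extraction

### The job

Get the powder feeder ready for charging: first push the black extraction hood round against its stop, so that its mouth faces the side of the hopper, and only then slowly press the lever's black palm pad all the way down so that the heavy steel flap swings fully up, without flinging it or letting it drop. Finish while holding the lever down with the fingers, for a colleague who is about to pour. Only push and press: do not touch the flap itself, and leave everything else on the bench where it stands.

Things in the scene. Friction and masses are not known exactly. Their poses are not given: they have to be found in the camera images.
- feeder: powder feeder, fixed on the bench; origin on the bench, x from its front (towards the robot) to its back, y to its left; yaw varies by 0.2. In its frame (mm): white housing x -100 to 140, y -160 to 160, 150 tall; steel hopper 130 square round (30, 0), rim at z 226; lever fulcrum cheeks at (-10, 88), up to z 288; extraction column with the hood's upright swivel axis at (30, -285), 64 wide
- hopper_mouth (a point): centre of the hopper's rim, 226 mm above the bench, covered by the closed flap
- hood (a joint): swing of the extraction hood about its upright column, rad: 0 = at its stop, mouth facing the hopper's right side; positive = swung away towards the feeder's front (counter-clockwise from above), up to 1.0. Starts 0.45 to 0.9. Stiff swivel: about 1.5 N at the mouth moves it and it stays where it is left
- hood_mouth (a point): centre of the hood's mouth (facing away from the swivel), 190 mm from the swivel axis, 265 mm above the bench. The hood lies level on the line from the swivel axis to here: aluminium tube 40 mm thick, steel cone, and for the last 50 mm a black cylinder 80 mm in diameter (z 225 to 305)
- lever (a joint): turn of the flap lever, rad: 0 = at rest with its long end up, 0.838 (48 deg) = pressed down to its stop. Nothing locks it: let go, it is pushed back up by the flap's weight. Needs about 2 N at the pad to start, up to 5 N half-way, 1 to 2 N to hold near the stop. Its nose lifts the flap by a roller under the flap's lug
- lever_pivot (a point): lever's fulcrum pin, 275 mm above the bench; the lever turns in the feeder's x-z plane through it
- lever_pad (a point): centre of the top face of the black palm pad (60 mm along the lever, 46 across, face pitched 10 deg up from the bar) at the lever's long end: 165 mm along the bar from the fulcrum, 22 mm above its centre line, towards the feeder's front. At rest the bar slopes up 14 deg to the pad (pad top about 336 mm above the bench), at the stop it slopes down 34 deg (about 200 mm)
- flap (a joint): opening of the heavy stainless flap (0.9 kg, 140 mm square, 6 mm thick) on the hopper, hinged along the hopper's back edge, rad: 0 = shut, about 0.95 with the lever at its stop. It falls shut when the lever is let go
- flap_edge (a point): middle of the flap's free front edge (yellow strip), top face, 147 mm from the hinge
- tub: bystander: open white plastic tub, 130 mm wide, 120 mm tall, on the bench; origin on its underside
- amber_bottle: bystander: amber glass bottle with black cap, 68 mm wide, 140 mm tall; origin on its underside
- wash_bottle: bystander: white wash bottle with red cap, 60 mm wide, 160 mm tall; origin on its underside
- sample_jar: bystander: clear jar with white lid, 48 mm wide, 55 mm tall, on the bench in front of the feeder; origin on its underside
- small_jar: bystander: glass jar with blue lid, 36 mm wide, 42 mm tall, on the housing's top left of the lever; origin on its underside
- scoop: bystander: stainless powder scoop, 170 mm long, 24 mm tall, lying on the bench in front of the feeder; origin on its underside
- brush: bystander: hand brush lying on the bench, right of the feeder's front; origin on its underside

How it is judged (in metres and radians):
On the way, in this order (a step that is already met when the one before it is completed fails the run):
1. the hood is pushed round to its stop while the flap is still shut (value of joint hood below 0.12 rad and value of joint flap below 0.1 rad), for 0.2 s.
2. the lever is pressed down by the fingers and the flap is fully up (value of joint flap above 0.82 rad and value of joint lever above 0.72 rad and contact force between the fingers and lever above 0.5 N), for 0.3 s.
At the end, for the whole second after the job is handed in: the hood is within 0.12 rad (about 23 mm at its mouth) of its stop, and the robot's fingers, still pressing the lever with more than 0.5 N, hold it at more than 0.72 rad of its 0.838, with the flap open by more than 0.82 rad, through the last second (all of step 2 and value of joint hood below 0.12 rad); the arm keeps its last pose, push and grip.
It fails at once if the flap is opened while the hood is still away from the hopper (value of joint each of flap, hood above 0.15 rad).
It fails at once if the flap is touched by the robot instead of being raised by the lever (contact force between any of the fingers, the arm and flap above 0.5 N).
It fails at once if the flap is flung open or dropped shut (faster than 2.5 rad/s) (velocity of joint flap above 2.5 rad/s or velocity of joint flap below -2.5 rad/s).
It fails at once if a bystander on the bench or feeder is moved by more than 20 mm, or lifted (distance of any of tub, amber_bottle, wash_bottle, sample_jar, small_jar, scoop, brush from where it was at the start of the episode above 0.02 m).
It also fails if it takes over 51 s, if anything falls off the work surface, if the arm or the gripper's body presses on something with over 40 N, if the wrist force passes 120 N, or if a joint passes its speed limit or range.

### The arm

A 6-joint arm with a two-finger parallel gripper is mounted at the origin on the work surface. World frame = base frame: x ahead of the robot, y to its left, z up, the work surface at z = 0. Lengths are in m, angles in degrees, forces in N, time in s.
With the tool pointing down it reaches from about 0.325 to 0.9 m from the base axis. Payload 6.1 kg.
Tool frame: the origin (TCP) lies midway between the tips of the shut fingers; the grasp point (between the pads) lies 19 mm behind it; z points along the fingers, y is the direction in which the jaws open and shut (so a half turn about z gives the same grasp; the last joint's range is limited). The gripper opens to 85 mm and grips with 20 to 120 N. Pads are 22 mm wide; open, the fingers measure 114 mm over their backs; the gripper's body (76 mm by 85 mm) begins 54 mm behind the grasp point. The pads swing forward as they close: fully open they stand 13 mm farther back than shut.
Start: joints at [59.295, 12.628, 87.462, -0, 79.91, -7.225], TCP at [0.249, 0.573, 0.231] pointing down, gripper open.
Joint ranges: [-170.65, 170.65], [-52.31, 119.04], [5.05, 147.46], [-71.25, 251.25], [11.57, 151.72], [-153.62, 153.62]. Speed limits (degrees/s): [147.25, 147.25, 172.46, 180, 180, 180].

### API

Orientations are given as a 3x3 rotation matrix whose columns are the frame's x, y, z axes.
In Python, from rig import sensors, capture, camera_info, job_done, masks_of gives the robot as it stands.
- The arm moves only by the tool servo_tool, never from a script. Its argument "series" is a list of rows, each an object with "angular": the turn, a rotation vector about the tool's x, y, z in degrees, a list of three; "translation": the shift along the tool's x, y, z in mm, a list of three; "fingers": the finger opening in mm, from 0 to 85.4. A call has 1 to 8 rows; each row shifts and turns the commanded pose from where the row before left it, along the tool's axes as they then stand; what a row does not reach is not made up. A row lasts 1/10 s, in which the tool goes at most 50 mm and 8.59 degrees, less where a joint would pass 70% of its speed; a pose out of reach is approached as far as the arm can. A call is refused whole if a number of a shift passes 50 or a number of a turn 8.59, either way. A call with a gripper value outside its range is refused whole. The fingers move at their own pace and stop on an object; "force" is the grip in N (left out, the last holds). Time passes only in rows, so rows that do not move let the fingers close. It gives the time, the measured TCP pose, the force and the opening at its end, in the units of the state.
- sensors.read_state(): the state, without advancing time (a new reading comes with each control period).
- capture(name): name is "scene" or "top" or "wrist"; returns the picture (384x512x3 uint8, red, green, blue); there is no depth.
- camera_info(name): a dict with "K" (3x3 intrinsics, pixels), "camera_from_world" (4x4, takes a point from world to camera coordinates); the wrist camera has in their place "hand_eye" (4x4, takes a point from camera to tool coordinates, whose origin is the TCP and whose axes are the flange's). Camera axes: x right, y up, looking along -z (the intrinsics and any distortion apply to the point x, -y, -z); pixel columns grow to the right and rows downward; lengths in m; the calibration is good to about 2 mm. A picture is of the moment at which its call begins: read the wrist's pose just before it. camera_info takes no time and is no camera call.
- job_done(): hands the job in, once; it reports no verdict.
Trained networks look in the newest picture that a camera, given by its name, has taken for a name from the list of things; names that differ only in an ending like _2 or _b are one class to them, and where a whole thing is asked for, a point or a joint stands for the part that bears it (a point fixed in the world has none). Each returns a list of dicts, best first, with "confidence" (0 to 1); they miss things now and then, are a little off and sometimes report something else, mostly with a low value. They report only what shows in the picture. A call takes as long as a camera call.
- masks_of(query, camera): "region" (384x512 bool, what is visible of it) and "point" ([row, column] in pixels, amid what is visible of it).
The state is a dict: "time": time; "joint_pos": joint angles; "dq": joint speeds; "tau": joint torques, N m; "eef_pos": TCP position; "tool_rot": TCP orientation; "force": force on the tool from outside, world axes, zero at the start; "ft_torque": the same for the moment, N m; "finger_gap": opening from 0.0 (shut) to 1.0 (fully open).
Only numpy, scipy, OpenCV 4.12 (cv2) and the standard library are available. Lean on these libraries where they do the work, as an engineer would, in place of code of your own. Each camera call takes 0.05 s, during which the arm holds its last target. There are 200 camera calls.

## Working session

There is one attempt and no reset: what is moved stays moved. The work goes in short steps, Python scripts to look and compute and a tool call to move; the robot and the scene stay as the last step left them, time stands still between calls to the robot, and variables do not carry over. Pictures are saved under pics/ and viewed, about 8 in all and at most 12, crops included, and the job is handed in when it is done.

Besides the shell and the picture viewer there is one more tool, called after "Request:" by a JSON object that holds its "name" and its "arguments". servo_tool: Moves the arm, as the interface text tells. Its arguments: {"type":"object","properties":{"series":{"type":"array","items":{"type":"object","properties":{"angular":{"type":"array","items":{"type":"number"}},"translation":{"type":"array","items":{"type":"number"}},"fingers":{"type":"number"}}}},"force":{"type":"number"}},"required":["series"]}

```bash
mkdir -p pics; python3 - <<'E'
from rig import sensors,capture,camera_info,masks_of
import cv2,numpy as np
s=sensors.read_state();print(s)
ims=[]
for c in("scene","top"):
    im=capture(c);cv2.imwrite(f"pics/{c}0.png",im[:,:,::-1])
    i=camera_info(c);print(c,np.round(i["K"],1).tolist(),np.round(i["camera_from_world"],4).tolist(),[k for k in i])
    for q in("hood","lever_pad","lever","flap","feeder","hood_mouth","flap_edge","lever_pivot","small_jar","sample_jar","scoop","brush","tub","amber_bottle","wash_bottle"):
        for m in masks_of(q,c)[:2]:
            r=m["region"];ys,xs=np.nonzero(r)
            print(q,round(m["confidence"],2),np.round(m["point"]),len(ys),(ys.min(),ys.max(),xs.min(),xs.max()) if len(ys) else "")
E
```

```text
{'time': 0.0, 'joint_pos': array([ 5.92948049e+01,  1.26755627e+01,  8.75240541e+01, -1.39542416e-03,
        7.99115364e+01, -7.22427483e+00]), 'dq': array([-0.00941175, -0.07244135, -0.02446464,  0.08851683,  0.05198633,
       -0.07102364]), 'tau': array([ 1.23114420e-03, -4.96922779e+01, -3.89380610e+01, -9.69209668e-05,
        1.15401231e-02,  5.46735964e-05]), 'eef_pos': array([0.24872276, 0.57272494, 0.23021159]), 'tool_rot': array([[-9.17194411e-01,  3.98438793e-01, -9.69981163e-04],
       [ 3.98439913e-01,  9.17192898e-01, -1.68025598e-03],
       [ 2.20180671e-04, -1.92760060e-03, -9.99998118e-01]]), 'force': array([ 0.1753302 , -0.3763452 , -0.16646343]), 'ft_torque': array([ 1.07595951e-02,  2.25717351e-06, -2.98352526e-02]), 'finger_gap': 0.9988709786606865}
scene [[349.0, 0.0, 258.1], [0.0, 349.0, 191.4], [0.0, 0.0, 1.0]] [[-0.5709, 0.8209, 0.0157, 0.2947], [-0.5707, -0.4105, 0.7112, 0.1688], [0.5902, 0.3971, 0.7028, -1.6208], [0.0, 0.0, 0.0, 1.0]] ['K', 'camera_from_world']
hood 0.84 [160. 183.] 1421 (np.int64(144), np.int64(177), np.int64(150), np.int64(220))
lever_
[... 2793 characters left out ...]
] 139 (np.int64(134), np.int64(146), np.int64(201), np.int64(214))
sample_jar 0.61 [232. 252.] 214 (np.int64(223), np.int64(238), np.int64(241), np.int64(257))
scoop 0.66 [248. 290.] 529 (np.int64(215), np.int64(265), np.int64(279), np.int64(300))
brush 0.82 [260. 379.] 692 (np.int64(233), np.int64(295), np.int64(367), np.int64(395))
brush 0.35 [169. 270.] 12701 (np.int64(119), np.int64(239), np.int64(197), np.int64(380))
tub 0.9 [256. 123.] 1697 (np.int64(234), np.int64(278), np.int64(100), np.int64(148))
amber_bottle 0.78 [159. 133.] 551 (np.int64(147), np.int64(170), np.int64(117), np.int64(145))
wash_bottle 0.81 [202. 128.] 456 (np.int64(190), np.int64(210), np.int64(116), np.int64(143))
```

```bash
python3 - <<'E'
import cv2
cv2.imwrite("pics/a.png",cv2.resize(cv2.imread("pics/top0.png")[100:310,90:410],None,fx=2.5,fy=2.5,interpolation=cv2.INTER_CUBIC))
cv2.imwrite("pics/b.png",cv2.resize(cv2.imread("pics/scene0.png")[130:330,130:400],None,fx=2.9,fy=2.9,interpolation=cv2.INTER_CUBIC))
E
```

```text
(no output)
```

View pics/a.png

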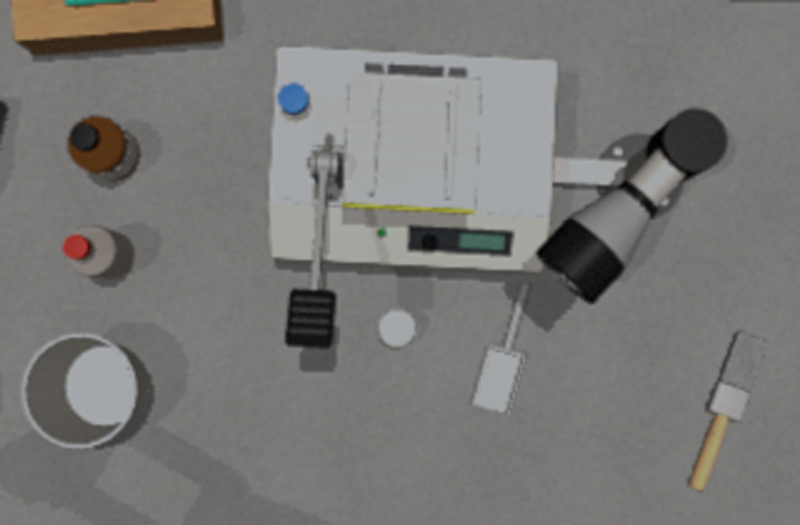

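View pics/b.png

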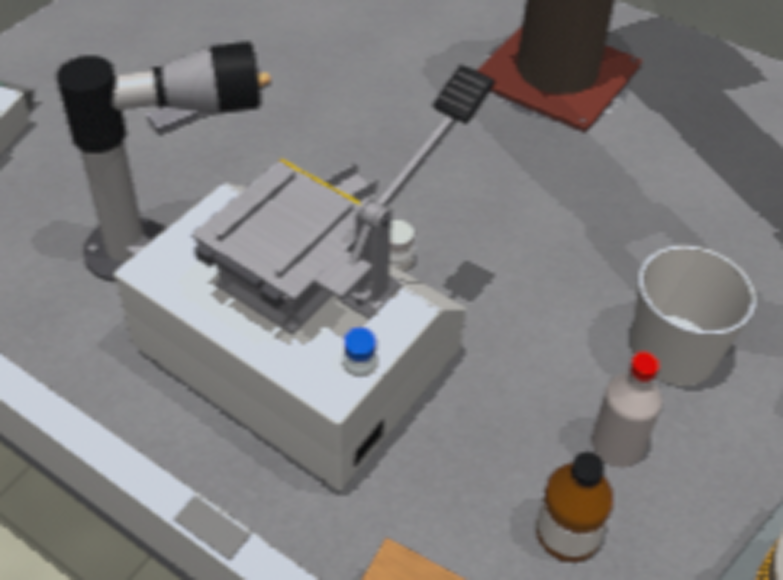

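The top view shows the closed flap, with the pad at crop px (311,318). The hood is swung towards the front with its mouth near (567,275) and its column at (693,140). The scoop and sample jar lie in front of the feeder, below the hood and lever. Next I fit the feeder pose.

```bash
cat > h.py <<'E'
import numpy as np
from rig import camera_info
def proj(c,P):
    i=camera_info(c);T=np.array(i["camera_from_world"]);p=T[:3,:3]@np.asarray(P,float)+T[:3,3]
    q=np.array(i["K"])@np.array([p[0],-p[1],-p[2]]);return q[:2]/q[2]
def unproj(c,uv,z):
    i=camera_info(c);T=np.array(i["camera_from_world"]);d=np.linalg.inv(np.array(i["K"]))@np.array([uv[0],uv[1],1]);d=T[:3,:3].T@(d*[1,-1,-1]);o=-T[:3,:3].T@T[:3,3]
    return o+d*(z-o[2])/d[2]
def W(p,f):
    x,y,a=f;return np.array([x+np.cos(a)*p[0]-np.sin(a)*p[1],y+np.sin(a)*p[0]+np.cos(a)*p[1],p[2]])
E
python3 - <<'E'
from h import *
from scipy.optimize import least_squares
A=lambda u,v:(u/2.5+90,v/2.5+100); B=lambda u,v:(u/2.9+130,v/2.9+130)
r=np.radians(14);pad=(-.01-.165*np.cos(r)+.022*np.sin(r)*-1*-1,.088,.275+.165*np.sin(r)+.022*np.cos(r))
pts=[("top",A(311,318),pad),("top",A(280,47),(.14,.16,.15)),("top",A(556,62),(.14,-.16,.15)),("top",A(693,140),(.03,-.285,.30)),
("scene",B(463,93),pad),("scene",B(338,420),(.14,.16,.15)),("scene",B(117,275),(.14,-.16,.15))]
print(pad)
f=lambda q:np.concatenate([proj(c,W(p,q))-uv for c,uv,p in pts])
s=least_squares(f,[.7,0,0],loss="soft_l1");F=s.x;print(F,np.round(f(F).reshape(-1,2),1).tolist())
np.save("F.npy",F)
g=[("top",A(567,275),0,0,.19),("top",A(628,213),0,0,.11)]
ax=W((.03,-.285,.265),F)
for c,uv in(("top",A(567,272)),("top",A(632,215)),("scene",B(240,76)),("scene",B(140,88))):
    w=unproj(c,uv,.265);d=w-ax;yl=np.arctan2(d[1],d[0])-F[2];print(c,w,np.hypot(*d[:2]),"hood",np.pi/2-yl, yl-np.pi/2)
for n,uv,z in(("scoop",A(498,380),.02),("scoopend",A(525,290),.02),("jar",A(397,328),.055),("brush",A(735,360),.03)):print(n,unproj("top",uv,z))
print("pad",W(pad,F),"piv",W((-.01,.088,.275),F),"ax",ax)
E
```

```text
(np.float64(-0.16477651313234676), 0.088, np.float64(0.3362636187520171))
[ 0.64535988 -0.00567059 -0.03074251] [[-0.8, -0.2], [-2.2, -0.1], [0.2, -0.6], [0.7, 0.4], [-0.2, -2.2], [0.6, 0.2], [-1.8, -2.2]]
top [ 0.53470636 -0.16887612  0.265     ] 0.18005117573165946 hood -0.8526611507549555 0.8526611507549555
top [ 0.59442608 -0.23521668  0.265     ] 0.09148807591776992 hood -0.9394827132245482 0.9394827132245482
scene [ 0.54200053 -0.17446268  0.265     ] 0.17090734905681992 hood -0.8475466370068672 0.8475466370068672
scene [ 0.62618257 -0.25330288  0.265     ] 0.055571675957972515 hood -0.84474516203404 0.84474516203404
scoop [ 0.41323512 -0.11742475  0.02      ]
scoopend [ 0.52368989 -0.14927262  0.02      ]
jar [0.47452349 0.00661845 0.055     ]
brush [ 0.44259248 -0.40490201  0.03      ]
pad [0.48336614 0.08735268 0.33626362] piv [0.63806952 0.08259521 0.275     ] ax [ 0.66658546 -0.29145805  0.265     ]
```

Request:
{"name": "servo_tool", "arguments": {"series": [{"angular":[0,0,-7.8],"translation":[0,0,-50],"fingers":0},{"angular":[0,0,-7.8],"translation":[0,0,-50],"fingers":0},{"angular":[0,0,-7.9],"translation":[0,0,-50],"fingers":0},{"angular":[0,0,0],"translation":[0,0,-50],"fingers":0},{"angular":[0,0,0],"translation":[-11,-41,0],"fingers":0},{"angular":[0,0,0],"translation":[-11,-41,0],"fingers":0},{"angular":[0,0,0],"translation":[-11,-41,0],"fingers":0},{"angular":[0,0,0],"translation":[-11,-41,0],"fingers":0}]}}

```text
time: 2.4
eef_pos: [0.2931, 0.4078, 0.4314]
tool_rot: [[-1.0, -0.001, 0.0], [-0.001, 1.0, 0.0], [-0.0, 0.0, -1.0]]
force: [1.2, 0.7, 1.1]
finger_gap: -0.002
```

Request:
{"name": "servo_tool", "arguments": {"series": [{"translation":[-11,-41,0],"angular":[0,0,0],"fingers":0},{"translation":[-11,-41,0],"angular":[0,0,0],"fingers":0},{"translation":[-11,-41,0],"angular":[0,0,0],"fingers":0},{"translation":[-11,-41,0],"angular":[0,0,0],"fingers":0},{"translation":[-11,-41,0],"angular":[0,0,0],"fingers":0},{"translation":[-11,-41,0],"angular":[0,0,0],"fingers":0},{"translation":[-11,-41,0],"angular":[0,0,0],"fingers":0},{"translation":[-11,-41,0],"angular":[0,0,0],"fingers":0}]}}

```text
time: 3.2
eef_pos: [0.3812, 0.0796, 0.4316]
tool_rot: [[-1.0, -0.001, 0.001], [-0.001, 1.0, 0.0], [-0.001, 0.0, -1.0]]
force: [-0.1, 0.0, 0.3]
finger_gap: 0.002
```

Request:
{"name": "servo_tool", "arguments": {"series": [{"translation":[-11,-41,0],"angular":[0,0,0],"fingers":0},{"translation":[-11,-41,0],"angular":[0,0,0],"fingers":0},{"translation":[-11,-41,0],"angular":[0,0,0],"fingers":0},{"translation":[-11,-41,0],"angular":[0,0,0],"fingers":0},{"translation":[-11,-41,0],"angular":[0,0,0],"fingers":0},{"translation":[-11,-41,0],"angular":[0,0,0],"fingers":0},{"translation":[-11,-41,0],"angular":[0,0,0],"fingers":0},{"translation":[-11,-41,0],"angular":[0,0,0],"fingers":0}]}}

```text
time: 4.0
eef_pos: [0.4694, -0.2485, 0.4314]
tool_rot: [[-1.0, 0.0, 0.001], [0.0, 1.0, -0.0], [-0.001, -0.0, -1.0]]
force: [0.1, 0.1, 0.7]
finger_gap: -0.001
```

Request:
{"name": "servo_tool", "arguments": {"series": [{"translation":[0,0,44],"angular":[0,0,0],"fingers":0},{"translation":[0,0,44],"angular":[0,0,0],"fingers":0},{"translation":[0,0,44],"angular":[0,0,0],"fingers":0},{"translation":[0,0,43],"angular":[0,0,0],"fingers":0},{"translation":[-11,6,0],"angular":[0,0,0],"fingers":0},{"translation":[-11,6,0],"angular":[0,0,0],"fingers":0},{"translation":[-10,6,0],"angular":[0,0,0],"fingers":0},{"translation":[-10,7,0],"angular":[0,0,0],"fingers":0}]}}

```text
time: 4.8
eef_pos: [0.5141, -0.2218, 0.2599]
tool_rot: [[-1.0, -0.001, 0.005], [-0.001, 1.0, -0.003], [-0.005, -0.003, -1.0]]
force: [-0.7, 0.2, -0.3]
finger_gap: 0.002
```

Request:
{"name": "servo_tool", "arguments": {"series": [{"translation":[-6,11,0],"angular":[0,0,0],"fingers":0},{"translation":[-6,11,0],"angular":[0,0,0],"fingers":0},{"translation":[-7,12,0],"angular":[0,0,0],"fingers":0},{"translation":[-8,8,0],"angular":[0,0,0],"fingers":0},{"translation":[-8,8,0],"angular":[0,0,0],"fingers":0},{"translation":[-7,9,0],"angular":[0,0,0],"fingers":0}]}}

```text
time: 5.4
eef_pos: [0.5538, -0.162, 0.2561]
tool_rot: [[-1.0, -0.0, -0.0], [-0.0, 1.0, -0.0], [0.0, -0.0, -1.0]]
force: [-1.4, -1.8, 0.6]
finger_gap: 0.002
```

Request:
{"name": "servo_tool", "arguments": {"series": [{"translation":[-9,6,0],"angular":[0,0,0],"fingers":0},{"translation":[-9,6,0],"angular":[0,0,0],"fingers":0},{"translation":[-9,5,0],"angular":[0,0,0],"fingers":0},{"translation":[-10,5,0],"angular":[0,0,0],"fingers":0},{"translation":[-10,5,0],"angular":[0,0,0],"fingers":0},{"translation":[-8,3,0],"angular":[0,0,0],"fingers":0}]}}

```text
time: 6.0
eef_pos: [0.6092, -0.1325, 0.256]
tool_rot: [[-1.0, -0.0, 0.0], [-0.0, 1.0, -0.0], [-0.0, -0.0, -1.0]]
force: [-2.2, -1.9, 0.3]
finger_gap: -0.0
```

Request:
{"name": "servo_tool", "arguments": {"series": [{"translation":[-4,0,0],"angular":[0,0,0],"fingers":0},{"translation":[-4,0,0],"angular":[0,0,0],"fingers":0},{"translation":[-4,0,0],"angular":[0,0,0],"fingers":0}]}}

```text
time: 6.3
eef_pos: [0.6203, -0.1323, 0.2561]
tool_rot: [[-1.0, -0.0, -0.001], [-0.0, 1.0, 0.001], [0.001, 0.001, -1.0]]
force: [-2.1, 2.8, -0.1]
finger_gap: -0.001
```

Request:
{"name": "servo_tool", "arguments": {"series": [{"translation":[-3,0,0],"angular":[0,0,0],"fingers":0},{"translation":[-3,0,0],"angular":[0,0,0],"fingers":0}]}}

```text
time: 6.5
eef_pos: [0.624, -0.1325, 0.256]
tool_rot: [[-1.0, -0.0, -0.006], [-0.0, 1.0, 0.001], [0.006, 0.001, -1.0]]
force: [-20.3, 2.7, 7.0]
finger_gap: -0.0
```

```bash
python3 - <<'E'
from rig import sensors,capture
import cv2
print(sensors.read_state()["force"])
a=capture("top")[:,:,::-1][100:310,190:410];b=capture("scene")[:,:,::-1][130:330,130:330]
a=cv2.resize(a,(420,400));b=cv2.resize(b,(380,400))
cv2.imwrite("pics/c.png",cv2.hconcat([a,b]))
E
```

```text
[-20.28858653   2.66108893   7.01535162]
```

View pics/c.png

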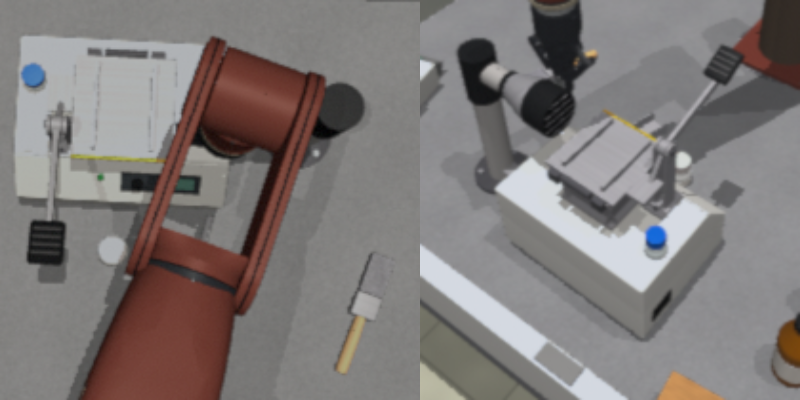

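The force jumped to 20 N, so the hood is against its stop. In the picture its mouth faces the hopper and the flap is still shut. I'll hold, back off and go above the pad.

Request:
{"name": "servo_tool", "arguments": {"series": [{"translation":[0,0,0],"angular":[0,0,0],"fingers":0},{"translation":[0,0,0],"angular":[0,0,0],"fingers":0},{"translation":[15,0,0],"angular":[0,0,0],"fingers":0},{"translation":[35,0,0],"angular":[0,0,0],"fingers":0},{"translation":[0,0,-44],"angular":[0,0,0],"fingers":0},{"translation":[0,0,-44],"angular":[0,0,0],"fingers":0},{"translation":[0,0,-44],"angular":[0,0,0],"fingers":0},{"translation":[0,0,-43],"angular":[0,0,0],"fingers":0}]}}

```text
time: 7.4
eef_pos: [0.5764, -0.1332, 0.4339]
tool_rot: [[-1.0, 0.0, 0.003], [0.0, 1.0, -0.001], [-0.003, -0.001, -1.0]]
force: [0.4, -0.2, 0.6]
finger_gap: 0.0
```

Request:
{"name": "servo_tool", "arguments": {"series": [{"translation":[15,37,0],"angular":[0,0,0],"fingers":0},{"translation":[15,37,0],"angular":[0,0,0],"fingers":0},{"translation":[15,37,0],"angular":[0,0,0],"fingers":0},{"translation":[15,37,0],"angular":[0,0,0],"fingers":0},{"translation":[15,36,0],"angular":[0,0,0],"fingers":0},{"translation":[15,36,0],"angular":[0,0,0],"fingers":0},{"translation":[0,0,0],"angular":[0,0,0],"fingers":0}]}}

```text
time: 8.1
eef_pos: [0.4853, 0.0906, 0.4328]
tool_rot: [[-1.0, -0.005, 0.004], [-0.005, 1.0, 0.001], [-0.004, 0.001, -1.0]]
force: [0.2, -0.7, -0.3]
finger_gap: -0.002
```

```bash
python3 - <<'E'
from rig import sensors,capture
import cv2
s=sensors.read_state();print(s["force"],s["eef_pos"])
a=capture("top")[:,:,::-1][100:310,190:410];b=capture("wrist")[:,:,::-1];c=capture("scene")[:,:,::-1][130:330,130:330]
cv2.imwrite("pics/d.png",cv2.hconcat([cv2.resize(x,(w,270)) for x,w in((a,265),(b,320),(c,215))]))
E
```

```text
[ 0.17427767 -0.67423814 -0.31179206] [0.48534545 0.09057966 0.43276176]
```

View pics/d.png

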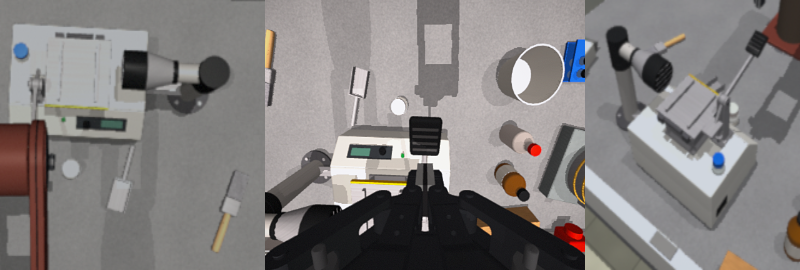

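The top view shows the hood level with the hopper's side and the pad below the hand. I'll check the pad position with the wrist camera.

```bash
python3 - <<'E'
from rig import sensors,capture,camera_info,masks_of
from h import *
import cv2
s=sensors.read_state();im=capture("wrist");i=camera_info("wrist");H=np.array(i["hand_eye"]);R=s["tool_rot"];p=s["eef_pos"]
def pw(P):
    t=R.T@(np.array(P)-p);c=H[:3,:3].T@(t-H[:3,3]);q=np.array(i["K"])@np.array([c[0],-c[1],-c[2]]);return q[:2]/q[2]
g=cv2.cvtColor(im,cv2.COLOR_RGB2GRAY)
print("pred",pw([.4834,.0874,.3363]))
for dx in(-.0274,.0274):
  for dy in(-.023,.023): print(pw([.4834+dx,.0874+dy,.3363-dx*.445]))
for m in masks_of("lever_pad","wrist")[:2]:
    ys,xs=np.nonzero(m["region"]);print(m["confidence"],m["point"],ys.min(),ys.max(),xs.min(),xs.max())
d=(g<60).astype("uint8")[150:235,220:300]
for r in range(0,85,6):print(150+r,np.nonzero(d[r])[0][[0,-1]]+220 if d[r].any() else"")
E
```

```text
pred [255.88441394 195.76433103]
[227.53215274 167.09724635]
[284.23224519 167.0928432 ]
[231.63022755 220.29543549]
[280.14652447 220.29584802]
0.89 [194.7, 257.8] 165 316 231 285
0.56 [268.5, 167.3] 255 332 138 260
150 
156 
162 
168 [234 283]
174 [233 285]
180 [233 284]
186 [233 283]
192 [233 283]
198 [234 282]
204 [234 281]
210 [234 280]
216 [235 279]
222 
228 
234 [253 258]
```

The prediction matches to about 2 mm. I'll descend to just above the pad.

Request:
{"name": "servo_tool", "arguments": {"series": [{"translation":[1,-2,25],"angular":[0,0,0],"fingers":0},{"translation":[0,0,25],"angular":[0,0,0],"fingers":0},{"translation":[0,0,20],"angular":[0,0,0],"fingers":0},{"translation":[0,0,10],"angular":[0,0,0],"fingers":0},{"translation":[0,0,4],"angular":[0,0,0],"fingers":0},{"translation":[0,0,4],"angular":[0,0,0],"fingers":0},{"translation":[0,0,4],"angular":[0,0,0],"fingers":0}]}}

```text
time: 9.05
eef_pos: [0.4858, 0.0851, 0.3402]
tool_rot: [[-1.0, 0.0, 0.002], [0.0, 1.0, -0.0], [-0.002, -0.0, -1.0]]
force: [0.5, -0.2, 0.3]
finger_gap: 0.001
```

Request:
{"name": "servo_tool", "arguments": {"series": [{"translation":[1,0,4],"angular":[0,0,0],"fingers":0},{"translation":[1,0,4],"angular":[0,0,0],"fingers":0},{"translation":[1,0,4],"angular":[0,0,0],"fingers":0},{"translation":[1,0,4],"angular":[0,0,0],"fingers":0},{"translation":[1,0,4],"angular":[0,0,0],"fingers":0},{"translation":[1,0,4],"angular":[0,0,0],"fingers":0},{"translation":[1,0,4],"angular":[0,0,0],"fingers":0},{"translation":[1,0,4],"angular":[0,0,0],"fingers":0}]}}

```text
time: 9.85
eef_pos: [0.4772, 0.0855, 0.3071]
tool_rot: [[-1.0, -0.0, 0.0], [-0.0, 1.0, 0.0], [-0.0, 0.0, -1.0]]
force: [-0.6, 1.1, 3.4]
finger_gap: 0.002
```

Request:
{"name": "servo_tool", "arguments": {"series": [{"translation":[1,0,5],"angular":[0,0,0],"fingers":0},{"translation":[1,0,5],"angular":[0,0,0],"fingers":0},{"translation":[1,0,5],"angular":[0,0,0],"fingers":0},{"translation":[0,0,5],"angular":[0,0,0],"fingers":0},{"translation":[0,0,5],"angular":[0,0,0],"fingers":0},{"translation":[0,0,5],"angular":[0,0,0],"fingers":0},{"translation":[0,0,5],"angular":[0,0,0],"fingers":0},{"translation":[0,0,5],"angular":[0,0,0],"fingers":0}]}}

```text
time: 10.65
eef_pos: [0.4742, 0.0855, 0.2669]
tool_rot: [[-1.0, -0.001, 0.0], [-0.001, 1.0, 0.0], [-0.0, 0.0, -1.0]]
force: [1.5, 2.4, 4.2]
finger_gap: -0.0
```

Request:
{"name": "servo_tool", "arguments": {"series": [{"translation":[-1,0,5],"angular":[0,0,0],"fingers":0},{"translation":[-1,0,5],"angular":[0,0,0],"fingers":0},{"translation":[-1,0,5],"angular":[0,0,0],"fingers":0},{"translation":[-1,0,5],"angular":[0,0,0],"fingers":0},{"translation":[-1,0,5],"angular":[0,0,0],"fingers":0},{"translation":[-1,0,5],"angular":[0,0,0],"fingers":0},{"translation":[-2,0,5],"angular":[0,0,0],"fingers":0}]}}

```text
time: 11.35
eef_pos: [0.482, 0.085, 0.2316]
tool_rot: [[-1.0, -0.0, -0.001], [-0.0, 1.0, -0.001], [0.001, -0.001, -1.0]]
force: [-3.9, -0.0, 2.7]
finger_gap: -0.0
```

Request:
{"name": "servo_tool", "arguments": {"series": [{"translation":[-2,0,4],"angular":[0,0,0],"fingers":0},{"translation":[-1,0,4],"angular":[0,0,0],"fingers":0},{"translation":[-1,0,4],"angular":[0,0,0],"fingers":0},{"translation":[-1,0,4],"angular":[0,0,0],"fingers":0},{"translation":[-1,0,3],"angular":[0,0,0],"fingers":0},{"translation":[-1,0,3],"angular":[0,0,0],"fingers":0}]}}

```text
time: 11.95
eef_pos: [0.49, 0.0852, 0.2105]
tool_rot: [[-1.0, -0.0, 0.002], [-0.0, 1.0, -0.0], [-0.002, -0.0, -1.0]]
force: [0.2, -0.3, 2.1]
finger_gap: -0.001
```

Request:
{"name": "servo_tool", "arguments": {"series": [{"translation":[0,0,2],"angular":[0,0,0],"fingers":0},{"translation":[0,0,2],"angular":[0,0,0],"fingers":0}]}}

```text
time: 12.15
eef_pos: [0.4895, 0.0855, 0.2063]
tool_rot: [[-1.0, -0.0, 0.001], [-0.0, 1.0, 0.0], [-0.001, 0.0, -1.0]]
force: [-0.4, -0.2, 1.4]
finger_gap: 0.002
```

Request:
{"name": "servo_tool", "arguments": {"series": [{"translation":[0,0,2],"angular":[0,0,0],"fingers":0},{"translation":[0,0,2],"angular":[0,0,0],"fingers":0},{"translation":[0,0,0],"angular":[0,0,0],"fingers":0}]}}

```text
time: 12.45
eef_pos: [0.4892, 0.0855, 0.2026]
tool_rot: [[-1.0, -0.0, 0.0], [-0.0, 1.0, 0.0], [-0.0, 0.0, -1.0]]
force: [0.2, -0.1, 4.2]
finger_gap: -0.001
```

Request:
{"name": "servo_tool", "arguments": {"series": [{"translation":[0,0,1],"angular":[0,0,0],"fingers":0},{"translation":[0,0,1],"angular":[0,0,0],"fingers":0},{"translation":[0,0,0],"angular":[0,0,0],"fingers":0}]}}

```text
time: 12.75
eef_pos: [0.4894, 0.0855, 0.2023]
tool_rot: [[-1.0, -0.001, 0.001], [-0.001, 1.0, 0.0], [-0.001, 0.0, -1.0]]
force: [-4.3, -0.3, 13.9]
finger_gap: -0.003
```

```bash
python3 - <<'E'
from rig import sensors,capture
import cv2
s=sensors.read_state();print(s["force"],s["eef_pos"])
a=capture("top")[:,:,::-1][100:310,190:410];c=capture("scene")[:,:,::-1][120:320,130:330]
cv2.imwrite("pics/e.png",cv2.hconcat([cv2.resize(x,(w,400)) for x,w in((a,400),(c,400))]))
E
```

```text
[-4.34358042 -0.30825337 13.87365837] [0.4894335  0.0854714  0.20225296]
```

View pics/e.png

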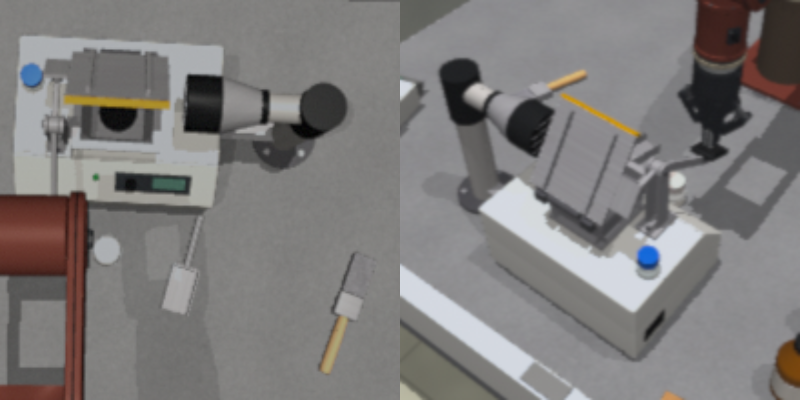

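The flap is up, the hood is at its stop, and the lever is firmly on its stop at 14 N. I'll hold briefly and hand in.

Request:
{"name": "servo_tool", "arguments": {"series": [{"translation":[0,0,0],"angular":[0,0,0],"fingers":0},{"translation":[0,0,0],"angular":[0,0,0],"fingers":0},{"translation":[0,0,0],"angular":[0,0,0],"fingers":0},{"translation":[0,0,0],"angular":[0,0,0],"fingers":0},{"translation":[0,0,0],"angular":[0,0,0],"fingers":0}]}}

```text
time: 13.35
eef_pos: [0.4894, 0.0855, 0.2022]
tool_rot: [[-1.0, -0.001, 0.001], [-0.001, 1.0, 0.0], [-0.001, 0.0, -1.0]]
force: [-4.5, -0.7, 13.7]
finger_gap: -0.0
```

```bash
python3 -c "
from rig import *
s=sensors.read_state();print(s['force'],s['eef_pos'],s['time'])
job_done()"
```

```text
[-4.45248247 -0.6733614  13.74723866] [0.48944885 0.08548796 0.20224539] 13.35
the job is handed in; nothing more can be done
```

The feeder is ready for charging, and I handed the job in at 13.35 s with the fingers still holding the lever down.

- **Hood:** I pushed it round until the force jumped to about 20 N. Later pictures show its mouth facing the hopper's side, and the flap was still shut at that point.
- **Lever:** I then pressed the pad down slowly, about 4–5 mm per step, until it stalled. The fingertips were then at z = 0.202 m, close to the 0.200 m expected at the stop.
- **Last checks:** the fingers were holding with a steady 14 N or so. The last picture showed the flap fully up, the hood at its stop, and the bystanders it covered (scoop, brush, both jars) where they had stood. The tub and the two bottles were outside that last crop, but the arm's path stayed clear of them.

I had no direct readings of the joint angles or the flap's speed. These conclusions come from the forces, the tool position and the pictures. None of the checks disagreed.

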